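# Shut the mini oven and hold its spring-return dial at the third mark

## Task

Get the mini oven on the worktop heating: first push its drop-down door, which was left hanging open, up until it is fully shut. Then turn the big bar-shaped dial on its top clockwise from the rest mark, past the one-dot and two-dot clicks, to the three-dot mark; it springs back when let go, so finish while still gripping it there and do not let go. Leave the small round knob, the tin on top of the oven, the jar and the mug as they are.

Things in the scene. Friction and masses are not known exactly. Their poses are not given: they have to be found in the camera images.
- mini_oven: White box-shaped mini oven, 200 mm deep, 260 wide, 172 tall, fixed in place. Origin: centre of its underside, on the worktop. Own +z up, -x out of its front (door side; front plane at x = -100 mm), +y towards the side with the big dial. The front faces obliquely to the robot's right and a little towards it. The controls sit on a black strip on its top; a tin stands on the top farther back.
- oven_door (a joint): Bottom-hinged glass door: 0 = shut, upright; 1.25 rad = stop, down. Starts 0.75 to 1.2. Hinge along oven y at x = -100, z = 30 mm. 250 wide, 130 high from the hinge, 16 thick, outside the front plane. Stiff hinge: stays where left; takes 3 to 10 N at the edge. Bar handle 10 mm thick, 160 long, parallel to the hinge: 110 mm up the door, its axis 44 mm outside the front plane when shut.
- door_edge (a point): Middle of the door's free edge, at its outer face (130 mm up the door from the hinge, 16 mm outward). With the door shut it lies at oven x = -116, y = 0, z = 160 mm. Its axes turn with the door: z from hinge to edge, -x out of the outer face.
- dial (a joint): Big steel dial, rad: 0 = at rest (pointer on the short white mark, towards the front; bar along the oven's x); grows clockwise from above. Clicks at 0.42 (one dot), 0.84 (two), 1.26 (three dots, wanted); stop at 1.62. A spring returns it to 0 from anywhere when let go (0.06 N m at 0, 0.12 at the third click; clicks add or take 0.03): grip with 20 N or more.
- dial_grip (a point): On the big dial's vertical axis at gripping height: oven x = -45, y = +50, z = 194 mm. The dial is a disc, 52 mm diameter, z 174 to 180, with an upright bar on it, 50 mm long, 14 thick, top at z = 206; grip the bar across its thickness. The point turns with the dial; its x axis lies along the bar, -x being the pointer's end.
- small_knob (a joint): Angle of the small round knob (28 mm diameter, 16 high) on the same strip, at oven x = -45, y = -65 mm; starts at 0; leave alone.
- tin: Food tin on top of the oven, 75 mm across, 58 tall; origin at the centre of its underside; leave alone.
- jar: Glass jar with a black lid, 63 mm across, 94 tall, on the worktop to the right of the oven; origin at the centre of its underside; leave alone.
- mug: Green and white mug, 78 mm across, 101 tall, farther right on the worktop; origin at the centre of its underside; leave alone.

How it is judged:
By the outcome, as a careful person would: the job done as asked, in the order asked, and still so for the second after the job is handed in, while the arm keeps its last pose, push and grip.
It also fails if it takes over 56 s, if anything falls off the work surface, if the arm or the gripper's body presses on something with over 40 N, if the wrist force passes 120 N, or if a joint passes its speed limit or range.

## Robot

A 7-joint arm with a two-finger parallel gripper is mounted at the origin on a cart in front of the work surface, level with it; the furniture and walls round the work are solid. World frame = base frame: x ahead of the robot, y to its left, z up, the work surface at z = 0. Lengths are in m, angles in rad, forces in N, time in s.
With the tool pointing down it reaches from about 0.4 to 0.75 m from the base axis. Payload 19.5 kg.
Tool frame: the origin (TCP) lies on the centre line of the jaws, within the pads' length; the fingertips stand 22 mm ahead of it and the grasp point (between the pads) lies 3 mm ahead of it; z points along the fingers, y is the direction in which the jaws open and shut (so a half turn about z gives the same grasp; the last joint's range is limited). The gripper opens to 85 mm and grips with 20 to 120 N. Pads are 22 mm wide; open, the fingers measure 114 mm over their backs; the gripper's body (76 mm by 85 mm) begins 54 mm behind the grasp point. The pads swing forward as they close: fully open they stand 13 mm farther back than shut.
Start: joints at [-1.183, 0.707, -0.028, 1.485, 0.022, 0.951, -0.075], TCP at [0.24, 0.523, 0.253] pointing down, gripper open.
Joint ranges: [-2.71, 2.71], [-0.32, 2.16], [-1.57, 1.52], [0, 2.45], [-1.46, 4.6], [0, 2.02], [-2.83, 2.83]. Speed limits (rad/s): [1.89, 1.89, 2.57, 2.57, 3.01, 3.01, 3.01].

## Interface

Orientations are given as a unit quaternion [w, x, y, z].
In Python, from rig import * gives the robot as it stands.
- The arm moves only by the tool apply_moves, never from a script. Its argument "plan" is text: rows parted by semicolons, each of 5 numbers parted by spaces: the finger opening in cm, from 0 to 8.54, then the shift along the tool's x, y, z in cm, then the turn about the tool's z in degrees. In form: jaw tx ty tz twist; .... A call has 1 to 5 rows; each row is the pose to reach, as a shift and turn from the pose commanded when the call began, along the tool's axes at that moment; what a row does not reach only later rows make up. A row lasts 1/8 s, in which the tool goes at most 62.5 mm and 10.7 degrees, less where a joint would pass 70% of its speed; a pose out of reach is approached as far as the arm can. A call with a gripper value outside its range is refused whole. The fingers move at their own pace and stop on an object; "force" is the grip in N (left out, the last holds). Time passes only in rows, so rows that repeat a pose let the fingers close. It gives the time, the measured TCP pose, the force and the opening at its end, in the units of the state.
- read_state(): the state, without advancing time (a new reading comes with each control period).
- get_image(name): name is "scene" or "top"; returns a dict with "pixels" (400x640x3 uint8, blue, green, red), "depth" (400x640 float32, m along the optical axis (not along the pixel's ray), 0 where there is no reading), "intrinsics" (3x3 intrinsics, pixels), "T" (4x4, takes a point from camera to world coordinates). Camera axes: x right, y up, looking along -z (the intrinsics and any distortion apply to the point x, -y, -z); pixel columns grow to the right and rows downward; lengths in m; the calibration is good to about 2 mm. A picture is of the moment at which its call begins.
- job_done(): hands the job in, once; it reports no verdict.
Trained networks look in a picture, given as the dict that the camera call returned (one of the last four; its "shot" number tells which), for a name from the list of things; names that differ only in an ending like _2 or _b are one class to them, and where a whole thing is asked for, a point or a joint stands for the part that bears it (a point fixed in the world has none). Each returns a list of dicts, best first, with "score" (0 to 1); they miss things now and then, are a little off and sometimes report something else, mostly with a low value. They report only what shows in the picture. A call takes as long as a camera call.
- look_for(picture, query): "at" ([x, y, z] in m, in the coordinates of the camera as it stood for that picture, good to about 4 mm: the middle of the surface that is visible of it).
- regions_of(picture, query): "region" (400x640 bool, what is visible of it).
The state is a dict: "time_s": time; "qpos": joint angles; "dq": joint speeds; "joint_efforts": joint torques, N m; "tool_pos": TCP position; "orientation": TCP orientation; "ft_force": force on the tool from outside, world axes, zero at the start; "torque": the same for the moment, N m; "finger_gap": opening from 0.0 (shut) to 1.0 (fully open).
Only numpy, scipy, OpenCV 4.12 (cv2) and the standard library are available. Lean on these libraries where they do the work, as an engineer would, in place of code of your own. Each camera call takes 0.05 s, during which the arm holds its last target.

## Working session

There is one attempt and no reset: what is moved stays moved. The work goes in short steps, Python scripts to look and compute and a tool call to move; the robot and the scene stay as the last step left them, time stands still between calls to the robot, and variables do not carry over. Pictures are saved under pics/ and viewed, and the job is handed in when it is done.

Besides the shell and the picture viewer there is one more tool, called after "Emit:" as name(argument=value, ...) on one line, values as JSON. apply_moves: Moves the arm, as the interface text tells. Its arguments: {"type":"object","properties":{"plan":{"type":"string"},"force":{"type":"number"}},"required":["plan"]}

```bash
mkdir -p pics; ls; cat > h.py <<'E'
from rig import *
import numpy as np, cv2
from scipy.spatial.transform import Rotation as R
def w(pic,p): return (pic["T"]@np.append(p,1))[:3]
def cloud(pic):
    d=pic["depth"];K=pic["intrinsics"];v,u=np.mgrid[:400,:640]
    P=np.stack([(u-K[0,2])/K[0,0]*d,-(v-K[1,2])/K[1,1]*d,-d],-1)
    return P@pic["T"][:3,:3].T+pic["T"][:3,3]
E
python3 - <<'E'
from h import *
s=read_state();print(s)
for n in("scene","top"):
    p=get_image(n);cv2.imwrite(f"pics/{n}0.png",p["pixels"]);print(n,p["T"].round(3).tolist(),p["intrinsics"].tolist(),p.keys())
    for q in("mini_oven","oven_door","door_edge","dial","dial_grip","small_knob","tin","jar","mug"):
        print(q,[(r["score"],w(p,r["at"]).round(4)) for r in look_for(p,q)[:2]])
E
```

```text
pics
{'time_s': 0.0, 'qpos': array([-1.18268832,  0.7070828 , -0.0276036 ,  1.48500181,  0.02202484,
        0.95088158, -0.07550873]), 'dq': array([-0.00071763,  0.00051265, -0.00031644, -0.00097243,  0.00030575,
        0.00271428,  0.00066724]), 'joint_efforts': array([-7.10653985e-04, -8.83216524e+01,  1.23461556e+00, -2.36169380e+01,
        1.69410155e-02,  6.43485168e-03,  9.47253966e-06]), 'tool_pos': array([0.23951314, 0.52248179, 0.25283851]), 'orientation': array([-8.33040751e-05,  2.13255715e-01,  9.76996271e-01, -5.28725234e-04]), 'ft_force': array([-0.11692843,  0.63059294,  0.11514757]), 'torque': array([ 0.00362424, -0.0026625 ,  0.00858096]), 'finger_gap': 1.0006111656377954}
scene [[0.869, 0.266, -0.416, -0.023], [-0.494, 0.428, -0.757, -1.066], [-0.024, 0.864, 0.503, 0.852], [0.0, 0.0, 0.0, 1.0]] [[502.0481795831141, 0.0, 317.4896816678365], [0.0, 502.0481795831141, 197.62859048988966], [0.0, 0.0, 1.0]] dict_keys(['pixels', 'depth', 'intrinsics', 'T', 'shot'])
mini_oven [(0.65, array([0.5524, 0.2712, 0.106 ]))]
oven_door [(0.8, array([0.4957, 0.1468, 0.0806]))]
doo
[... 388 characters left out ...]
.0, 0.006, -0.018, -0.016], [-0.017, 0.114, 0.993, 1.327], [0.0, 0.0, 0.0, 1.0]] [[430.74799501358393, 0.0, 327.7255247819032], [0.0, 430.74799501358393, 193.80073188405498], [0.0, 0.0, 1.0]] dict_keys(['pixels', 'depth', 'intrinsics', 'T', 'shot'])
mini_oven [(0.64, array([0.5375, 0.2477, 0.1697]))]
oven_door [(0.6, array([0.5014, 0.1589, 0.0763]))]
door_edge [(0.76, array([0.5055, 0.1638, 0.0777]))]
dial [(0.76, array([0.5133, 0.2875, 0.1776]))]
dial_grip [(0.64, array([0.5137, 0.2898, 0.1808]))]
small_knob [(0.62, array([0.6125, 0.2336, 0.1917]))]
tin [(0.68, array([0.6387, 0.3176, 0.226 ]))]
jar [(0.64, array([ 0.6429, -0.1244,  0.0939]))]
mug [(0.72, array([ 0.5993, -0.312 ,  0.0428]))]
```

View pics/scene0.png

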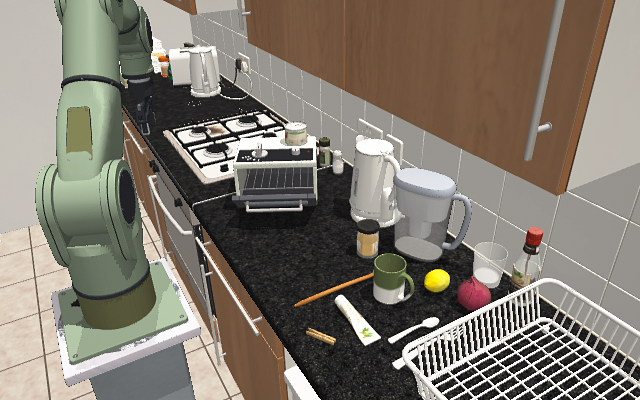

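View pics/top0.png

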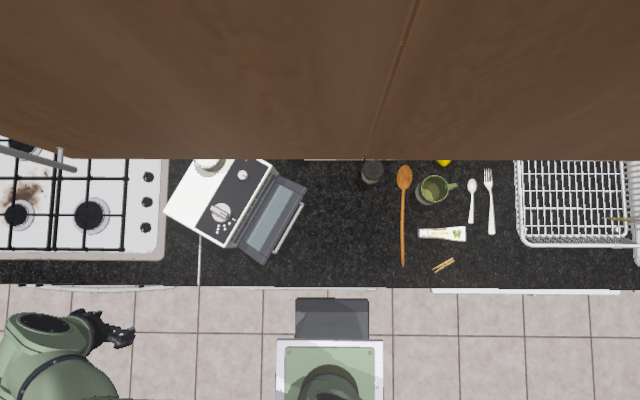

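The scene shows the open door at about (275,195), with the dial at (260,148). In the top view the dial is at (221,212), the small knob at (242,174), the tin at (208,163) and the door panel at about (272,220). Next I'll fit the oven pose and the door angle.

```bash
cat > fit.py <<'E'
from h import *
from scipy.optimize import least_squares
def run():
    p=get_image("top");C=cloud(p);s=get_image("scene");S=cloud(s)
    cv2.imwrite("pics/crop.png",cv2.resize(p["pixels"][140:280,150:330],None,fx=4,fy=4,interpolation=cv2.INTER_CUBIC))
    for nm,X in(("top",C),("scene",S)):
        m=(abs(X[...,2]-.172)<.006)&(X[...,0]>.35)&(X[...,0]<.75)&(X[...,1]>.1)&(X[...,1]<.5)
        n,l,st,_=cv2.connectedComponentsWithStats(m.astype(np.uint8)); k=1+np.argmax(st[1:,4]); m=l==k
        q=X[m][:,:2]; print(nm,len(q),np.median(X[m][:,2]),cv2.minAreaRect((q*1000).astype(np.float32)))
    return p,C,s,S
if __name__=="__main__":run()
E
python3 fit.py
```

```text
top 5169 0.17320168204409536 ((580.5693359375, 306.31231689453125), (201.2301788330078, 259.4679870605469), 61.18753433227539)
scene 1792 0.17151919676952349 ((580.7576293945312, 305.921630859375), (207.8296661376953, 259.4733581542969), 61.53742218017578)
```

View pics/crop.png

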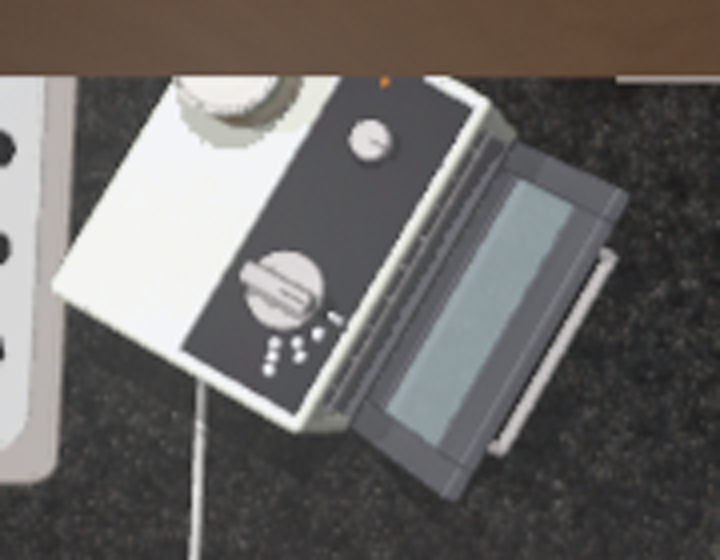

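```bash
cat >> h.py <<'E'
YAW=np.radians(61.3);O=np.array([.5806,.3061,0]);RO=R.from_euler("z",YAW).as_matrix()
def toO(X): return (X-O)@RO
def frO(X): return np.asarray(X)@RO.T+O
def door(p,C):
    Q=toO(C);m=(Q[...,0]<-.112)&(Q[...,0]>-.3)&(abs(Q[...,1])<.12)&(Q[...,2]>.02)&(Q[...,2]<.2)
    return Q[m]
E
python3 - <<'E'
from h import *
for n in("top","scene"):
    p=get_image(n);q=door(p,cloud(p))
    a=np.arctan2(-(q[:,0]+.1),q[:,2]-.03)
    print(n,len(q))
    c=q[abs(q[:,1])<.09]
    for lo in np.arange(-.28,-.11,.012):
        k=c[(c[:,0]>=lo)&(c[:,0]<lo+.012)]
        if len(k):print(round(lo,3),len(k),np.percentile(k[:,2],[5,50,95]).round(4))
    # all points
E
```

```text
top 2634
-0.22 187 [0.0687 0.0736 0.0788]
-0.208 306 [0.0751 0.1107 0.1164]
-0.196 240 [0.103  0.1086 0.1147]
-0.184 207 [0.0907 0.0986 0.1047]
-0.172 219 [0.075  0.0818 0.0879]
-0.16 220 [0.0651 0.0714 0.0769]
-0.148 210 [0.0554 0.0612 0.067 ]
-0.136 209 [0.0449 0.0502 0.0561]
-0.124 224 [0.0391 0.0432 0.0473]
scene 1155
-0.232 2 [0.0707 0.0711 0.0714]
-0.22 187 [0.0649 0.0706 0.1037]
-0.208 369 [0.0762 0.1058 0.1129]
-0.196 92 [0.0847 0.0892 0.1113]
-0.184 5 [0.0809 0.0824 0.0832]
-0.172 2 [0.0684 0.069  0.0697]
-0.16 41 [0.0583 0.0623 0.066 ]
-0.148 49 [0.048  0.0521 0.0569]
-0.136 64 [0.0337 0.0395 0.0466]
-0.124 110 [0.024  0.0305 0.0367]
```

```bash
cat >> h.py <<'E'
def mv(target_oven,yaw_oven_deg=None):
    """print shift in tool axes (cm) and twist(deg) to put TCP at oven-frame point, tool x along oven x + yaw"""
    s=read_state();q=s["orientation"];T=R.from_quat([q[1],q[2],q[3],q[0]]).as_matrix()
    d=T.T@(frO(target_oven)-s["tool_pos"])*100
    tx=np.degrees(np.arctan2(T[1,0],T[0,0]));  want=np.degrees(YAW)-(yaw_oven_deg or 0)
    print("world tgt",frO(target_oven).round(4),"shift cm",d.round(2),"twist",round((tx-want+180)%360-180,1),"tool in oven",toO(s["tool_pos"]).round(4), "z axis",T[:,2].round(3))
def st():
    s=read_state();print(s["time_s"],"q",s["qpos"].round(2),"F",s["ft_force"].round(1),"gap",s["finger_gap"])
E
python3 - <<'E'
from h import *
p=get_image("top");C=cloud(p)
print(C[150,200:500:60].round(3).tolist(),C[40,200:500:60].round(3).tolist())
mv([-.245,-.102,.30]);mv([-.245,-.102,.107]);st()
E
```

```text
[[0.603, 0.235, 0.548], [0.603, 0.122, 0.554], [0.603, 0.012, 0.554], [0.603, -0.097, 0.554], [0.603, -0.205, 0.557]] [[0.603, 0.099, 0.982], [0.603, 0.048, 0.983], [0.603, -0.003, 0.983], [0.603, -0.053, 0.982], [0.604, -0.103, 0.981]]
world tgt [0.5524 0.0422 0.3   ] shift cm [-48.46 -30.64  -4.67] twist 94.1 tool in oven [0.0262 0.4031 0.2533] z axis [-0. -0. -1.]
world tgt [0.5524 0.0422 0.107 ] shift cm [-48.46 -30.64  14.63] twist 94.1 tool in oven [0.0262 0.4031 0.2533] z axis [-0. -0. -1.]
1.25 q [-1.18  0.71 -0.03  1.48  0.02  0.95 -0.08] F [ 0.1 -0.4  0. ] gap 0.9983179218000116
```

```bash
python3 - <<'E'
from h import *
mv([-.255,0,.30]);mv([-.255,0,.112])
E
```

```text
world tgt [0.4581 0.0824 0.3   ] shift cm [-38.21 -30.91  -4.67] twist 94.1 tool in oven [0.0262 0.4031 0.2533] z axis [-0. -0. -1.]
world tgt [0.4581 0.0824 0.112 ] shift cm [-38.21 -30.91  14.13] twist 94.1 tool in oven [0.0262 0.4031 0.2533] z axis [-0. -0. -1.]
```

Emit:
apply_moves(plan="0 -4 -3 -4.7 10; 0 -9 -7 -4.7 20; 0 -14 -11 -4.7 30; 0 -19 -15 -4.7 40; 0 -23 -18.6 -4.7 50", force=40)

```text
time_s: 1.88
tool_pos: [0.3716, 0.2564, 0.3005]
orientation: [0.0, 0.608, 0.794, 0.0]
ft_force: [1.4, 1.4, -0.5]
finger_gap: 0.003
```

```bash
python3 - <<'E'
from h import *
mv([-.255,0,.30]);mv([-.255,0,.112]);st()
E
```

```text
world tgt [0.4581 0.0824 0.3   ] shift cm [-19.04   3.84   0.05] twist 43.7 tool in oven [-0.144   0.1594  0.3005] z axis [ 0.001  0.    -1.   ]
world tgt [0.4581 0.0824 0.112 ] shift cm [-19.05   3.83  18.85] twist 43.7 tool in oven [-0.144   0.1594  0.3005] z axis [ 0.001  0.    -1.   ]
1.875 q [-0.81  0.47  0.21  1.83 -0.13  0.85 -0.27] F [ 1.4  1.4 -0.5] gap 0.0029505510060903314
```

Emit:
apply_moves(plan="0 -5 1 0 10; 0 -10 2 0 20; 0 -15 3 0 30; 0 -19 3.8 2 40; 0 -19 3.8 6 44")

```text
time_s: 2.5
tool_pos: [0.4594, 0.0826, 0.2403]
orientation: [0.001, 0.862, 0.507, 0.001]
ft_force: [0.3, 2.0, -1.1]
finger_gap: -0.001
```

```bash
python3 - <<'E'
from h import *
mv([-.255,0,.112]);st()
p=get_image("top");cv2.imwrite("pics/t1.png",cv2.resize(p["pixels"][140:280,150:330],None,fx=4,fy=4))
p=get_image("scene");cv2.imwrite("pics/s1.png",p["pixels"])
E
```

```text
world tgt [0.4581 0.0824 0.112 ] shift cm [-0.09 -0.15 12.83] twist -0.4 tool in oven [-0.2542 -0.0011  0.2403] z axis [ 0.003 -0.001 -1.   ]
2.5 q [-0.47  0.6   0.38  1.89 -0.33  0.71 -0.4 ] F [ 0.3  2.  -1.1] gap -0.0011996663867498377
```

View pics/s1.png

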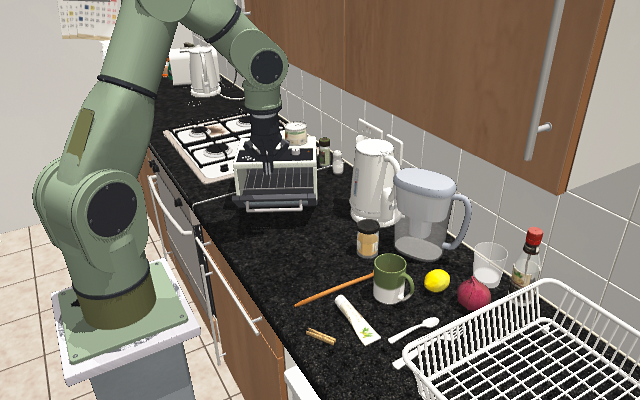

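Emit:
apply_moves(plan="0 0 0 5 0; 0 0 0 10 0; 0 0 0 12.8 0; 0 0 0 12.8 0")

```text
time_s: 3.1
tool_pos: [0.4579, 0.0855, 0.1123]
orientation: [-0.001, 0.859, 0.511, -0.001]
ft_force: [0.0, -0.2, 0.2]
finger_gap: -0.002
```

```bash
python3 - <<'E'
from h import *
mv([-.220,0,.112]);st()
for t in (.86,.75,.6,.45,.3,.15,0):
    s,c=np.sin(t),np.cos(t);print(t,(-.1-.13*s-.016*c-.011).round(4) ,(.03+.13*c-.016*s+.01).round(4))
p=get_image("scene");cv2.imwrite("pics/s2.png",cv2.resize(p["pixels"][100:240,190:370],None,fx=4,fy=4))
p=get_image("top");cv2.imwrite("pics/t2.png",cv2.resize(p["pixels"][140:280,150:330],None,fx=4,fy=4))
E
```

```text
world tgt [0.475  0.1131 0.112 ] shift cm [3.24 0.18 0.03] twist 0.2 tool in oven [-0.2524  0.0017  0.1123] z axis [-0.002  0.    -1.   ]
3.1 q [-0.37  0.82  0.2   2.02 -0.45  0.34 -0.29] F [ 0.  -0.2  0.2] gap -0.0021251844286313435
0.86 -0.22 0.1127
0.75 -0.2113 0.1242
0.6 -0.1976 0.1383
0.45 -0.182 0.1501
0.3 -0.1647 0.1595
0.15 -0.1462 0.1661
0 -0.127 0.17
```

View pics/s2.png

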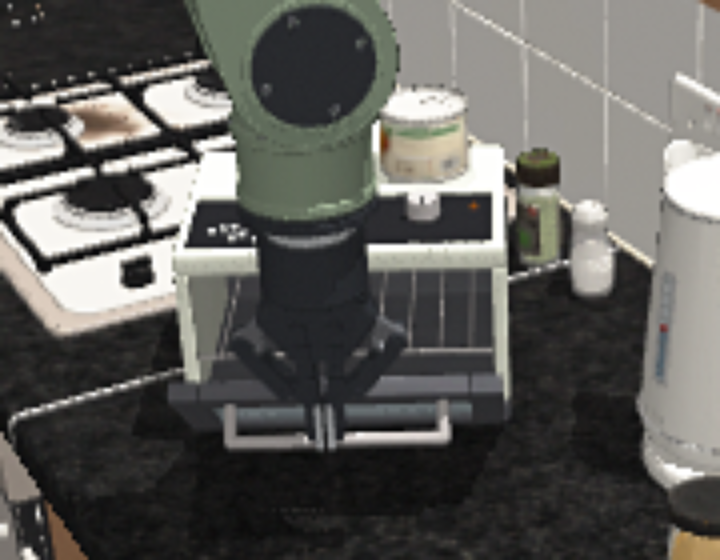

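Emit:
apply_moves(plan="0 2 0 0 0; 0 3 0 0 0; 0 3.6 0 -0.5 0; 0 4.1 0 -1.1 0; 0 4.6 0 -1.7 0")

```text
time_s: 3.82
tool_pos: [0.4799, 0.1251, 0.1299]
orientation: [0.0, 0.86, 0.51, -0.0]
ft_force: [-3.1, -4.4, 0.2]
finger_gap: -0.003
```

```bash
cat > d.py <<'E'
from h import *
import sys
st();mv([-.127,0,.17])
for n in("top","scene"):
    p=get_image(n);q=door(p,cloud(p));q=q[(abs(q[:,1])>.04)&(q[:,2]<.17)]
    # robust door angle: inner face (top cam) / highest door points
    i=q[q[:,2]>np.percentile(q[:,2],96)] ;print(n,"top edge",np.median(i,axis=0).round(4),"theta~",np.arctan2(-(np.median(i[:,0])+.1),np.median(i[:,2])-.03).round(3), "handle/outmost x",np.percentile(q[:,0],2).round(4))
    cv2.imwrite(f"pics/{n}_{sys.argv[1]}.png",cv2.resize(p["pixels"][100:280,150:370],None,fx=3,fy=3))
E
python3 d.py a
```

```text
3.825 q [-0.47  0.81  0.28  1.91 -0.45  0.48 -0.37] F [-3.1 -4.4  0.2] gap -0.002669196837369448
world tgt [0.5196 0.1947 0.17  ] shift cm [ 8.01  0.15 -4.01] twist 0.0 tool in oven [-0.2071  0.0015  0.1299] z axis [-0.001 -0.    -1.   ]
top top edge [-0.1864 -0.0972  0.1282] theta~ 0.722 handle/outmost x -0.2068
scene top edge [-0.1879 -0.045   0.1267] theta~ 0.737 handle/outmost x -0.2097
```

Emit:
apply_moves(plan="0 0.8 0 -0.5 0; 0 1.6 0 -1.0 0; 0 2.5 0 -1.7 0; 0 3.4 0 -2.3 0; 0 4.3 0 -2.8 0")

```text
time_s: 4.55
tool_pos: [0.5011, 0.1631, 0.1578]
orientation: [0.0, 0.86, 0.51, 0.0]
ft_force: [0.5, -4.1, 0.3]
finger_gap: 0.0
```

```bash
python3 d.py b
```

```text
4.55 q [-0.56  0.8   0.34  1.78 -0.42  0.63 -0.46] F [ 0.5 -4.1  0.3] gap 0.00043601114183015026
world tgt [0.5196 0.1947 0.17  ] shift cm [ 3.66  0.11 -1.22] twist 0.0 tool in oven [-0.1636  0.0011  0.1578] z axis [ 0.001 -0.    -1.   ]
top top edge [-0.1446 -0.0994  0.1568] theta~ 0.338 handle/outmost x -0.1789
scene top edge [-0.1429 -0.042   0.1527] theta~ 0.336 handle/outmost x -0.1763
```

View pics/scene_b.png

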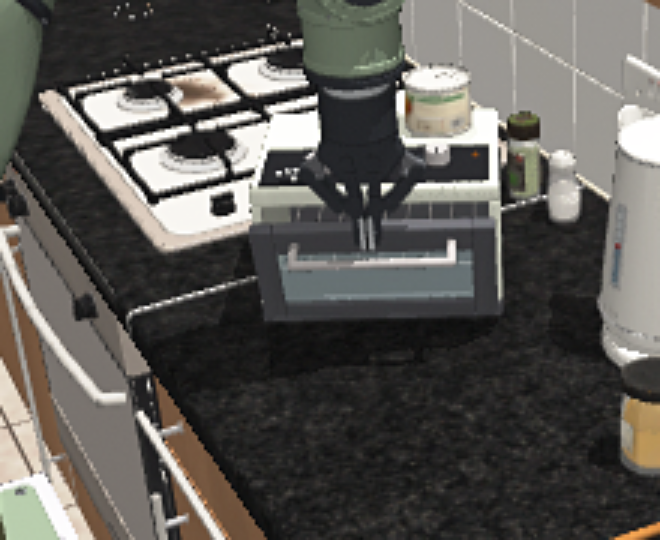

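Emit:
apply_moves(plan="0 0.8 0 -0.5 0; 0 1.6 0 -0.9 0; 0 2.4 0 -1.3 0; 0 3.2 0 -1.6 0; 0 3.8 0 -1.7 0")

```text
time_s: 5.28
tool_pos: [0.519, 0.197, 0.1745]
orientation: [0.0, 0.86, 0.51, -0.0]
ft_force: [-8.0, -15.5, 0.3]
finger_gap: -0.005
```

```bash
python3 d.py c
```

```text
5.275 q [-0.61  0.82  0.38  1.66 -0.41  0.74 -0.53] F [ -8.  -15.5   0.3] gap -0.005070963641823969
world tgt [0.5196 0.1947 0.17  ] shift cm [-0.17  0.16  0.45] twist 0.1 tool in oven [-0.1253  0.0016  0.1745] z axis [-0. -0. -1.]
top top edge [-0.1147 -0.0758  0.1635] theta~ 0.11 handle/outmost x -0.1485
scene top edge [-0.1149 -0.0563  0.1591] theta~ 0.115 handle/outmost x -0.148
```

View pics/scene_c.png

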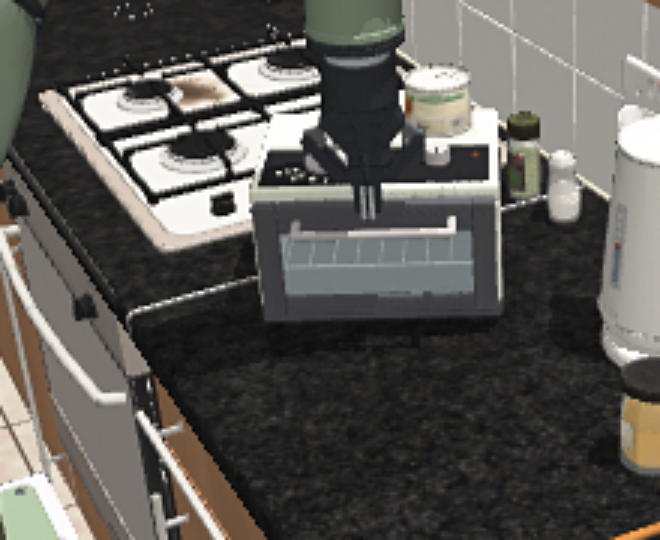

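Emit:
apply_moves(plan="0 0.2 0 0 0; 0 0.3 0 0 0; 0 0.3 0 0 0")

```text
time_s: 5.75
tool_pos: [0.5191, 0.197, 0.1742]
orientation: [0.001, 0.86, 0.51, -0.002]
ft_force: [-11.8, -16.8, 8.9]
finger_gap: 0.002
```

```bash
python3 d.py d
```

```text
5.75 q [-0.61  0.82  0.38  1.66 -0.41  0.75 -0.54] F [-11.8 -16.8   8.9] gap 0.002117307103800176
world tgt [0.5196 0.1947 0.17  ] shift cm [-0.18  0.15  0.42] twist -0.0 tool in oven [-0.1252  0.0015  0.1742] z axis [-0.003 -0.003 -1.   ]
top top edge [-0.1138 -0.0759  0.1619] theta~ 0.104 handle/outmost x -0.1484
scene top edge [-0.1144  0.0512  0.1598] theta~ 0.11 handle/outmost x -0.1473
```

Emit:
apply_moves(plan="0 -0.8 0 -0.6 0; 0 -3 0 -3 0; 4 -6 -3 -8 0; 4 -9 -7 -12 0; 4 -12 -10 -12 0")

```text
time_s: 6.48
tool_pos: [0.3743, 0.1418, 0.2962]
orientation: [-0.0, 0.86, 0.511, 0.002]
ft_force: [0.9, 0.7, -0.4]
finger_gap: 0.465
```

```bash
cat > e.py <<'E'
from h import *
st()
for n in("top","scene"):
    p=get_image(n);Q=toO(cloud(p));cv2.imwrite(f"pics/{n}_e.png",cv2.resize(p["pixels"][100:280,150:370],None,fx=3,fy=3))
    m=(abs(Q[...,0]+.045)<.05)&(abs(Q[...,1]-.05)<.05)&(Q[...,2]>.190)&(Q[...,2]<.215)
    q=Q[m];print(n,len(q))
    if len(q)>5: print(q.mean(0).round(4),q.max(0).round(4),q.min(0).round(4),cv2.minAreaRect((q[:,:2]*1000).astype(np.float32)))
    m=(Q[...,0]<-.112)&(Q[...,0]>-.3)&(abs(Q[...,1])<.12)&(Q[...,2]>.02)&(Q[...,2]<.165);print("door x",np.percentile(Q[m][:,0],[2,10,50,90]).round(4))
    print([(r["score"],toO(w(p,r["at"])).round(4)) for r in look_for(p,"dial_grip")])
mv([-.045,.05,.28])
E
python3 e.py
```

```text
6.475 q [-0.76  0.43  0.5   2.   -0.29  0.77 -0.59] F [ 0.9  0.7 -0.4] gap 0.4645215779608976
top 112
[-0.0466  0.0492  0.2055] [-0.0202  0.0565  0.2119] [-0.0702  0.0426  0.1904] ((-45.177398681640625, 49.53166961669922), (13.85825252532959, 49.95305633544922), 89.94827270507812)
door x [-0.1482 -0.1458 -0.1158 -0.1133]
[(0.61, array([-0.0461,  0.0518,  0.1795]))]
scene 56
[-0.0513  0.0481  0.2009] [-0.0165  0.0563  0.2066] [-0.075   0.0417  0.1901] ((-45.750877380371094, 48.998409271240234), (14.384921073913574, 58.63008499145508), 89.13420104980469)
door x [-0.1489 -0.1429 -0.115  -0.1125]
[(0.69, array([-0.0559,  0.0474,  0.1803]))]
world tgt [0.5151 0.2906 0.28  ] shift cm [19.73  5.18  1.53] twist 0.1 tool in oven [-0.2424  0.1014  0.2949] z axis [ 0.001  0.001 -1.   ]
```

View pics/top_e.png

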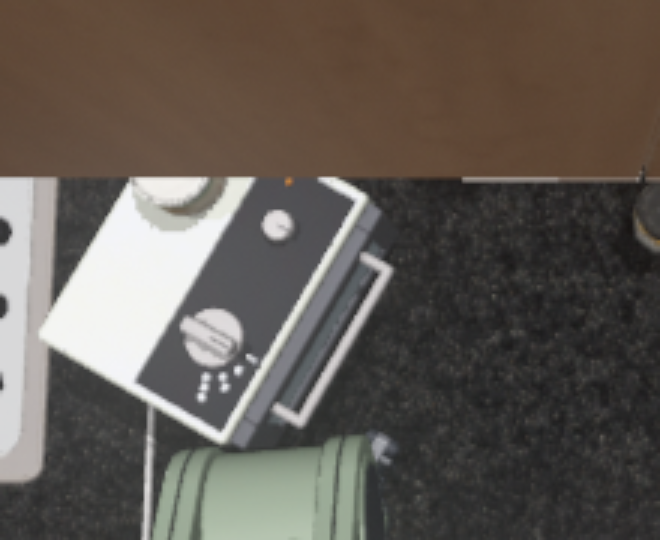

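View pics/scene_e.png

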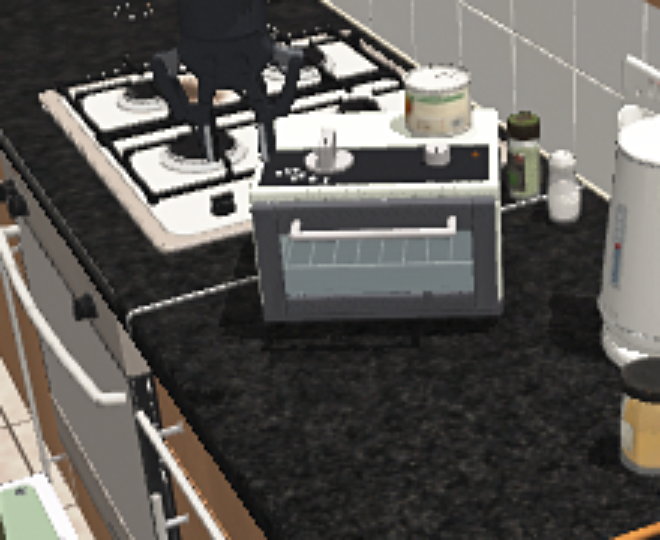

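Emit:
apply_moves(plan="4 5 1.3 0 0; 4 10 2.6 0 0; 4 15 3.9 0 0; 4 19.7 5.2 1 0; 4 19.7 5.2 3 0")

```text
time_s: 7.3
tool_pos: [0.5171, 0.292, 0.2626]
orientation: [0.0, 0.859, 0.511, 0.001]
ft_force: [-0.9, -0.3, -0.4]
finger_gap: 0.466
```

```bash
python3 - <<'E'
from h import *
st();mv([-.045,.0497,.206])
p=get_image("scene");cv2.imwrite("pics/s5.png",cv2.resize(p["pixels"][80:220,190:370],None,fx=4,fy=4))
E
```

```text
7.3 q [-0.78  0.77  0.46  1.41 -0.36  1.05 -0.75] F [-0.9 -0.3 -0.4] gap 0.46553976174573386
world tgt [0.5154 0.2905 0.206 ] shift cm [-0.22 -0.08  5.66] twist 0.2 tool in oven [-0.0428  0.0489  0.2626] z axis [ 0.001  0.    -1.   ]
```

View pics/s5.png

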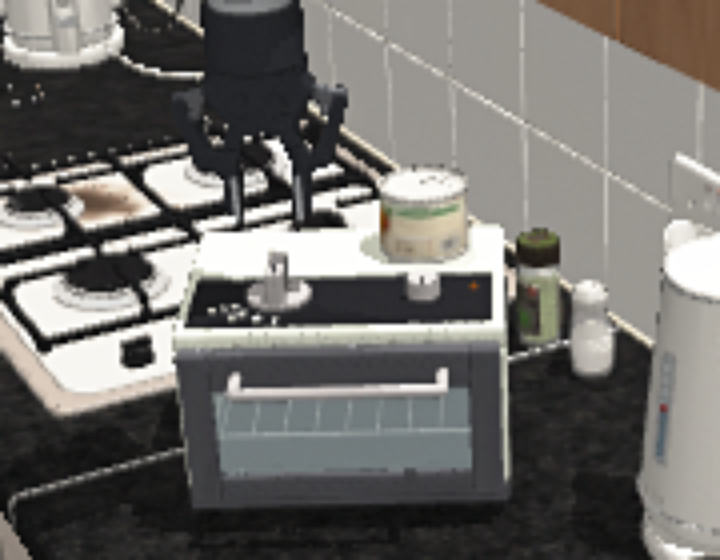

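Emit:
apply_moves(plan="4 -0.2 -0.1 2.5 0; 4 -0.2 -0.1 4.5 0; 4 -0.2 -0.1 5.5 0; 4 -0.2 -0.1 5.6 0")

```text
time_s: 7.85
tool_pos: [0.5134, 0.2884, 0.2082]
orientation: [0.0, 0.86, 0.51, -0.0]
ft_force: [-0.6, -0.0, -0.5]
finger_gap: 0.469
```

```bash
python3 - <<'E'
from h import *
st();mv([-.045,.0497,.206])
p=get_image("scene");cv2.imwrite("pics/s6.png",cv2.resize(p["pixels"][80:220,190:370],None,fx=4,fy=4))
E
```

```text
7.85 q [-0.77  0.82  0.43  1.5  -0.4   0.91 -0.71] F [-0.6 -0.  -0.5] gap 0.46858201515080156
world tgt [0.5154 0.2905 0.206 ] shift cm [0.28 0.08 0.22] twist 0.1 tool in oven [-0.0478  0.0505  0.2082] z axis [-0. -0. -1.]
```

View pics/s6.png

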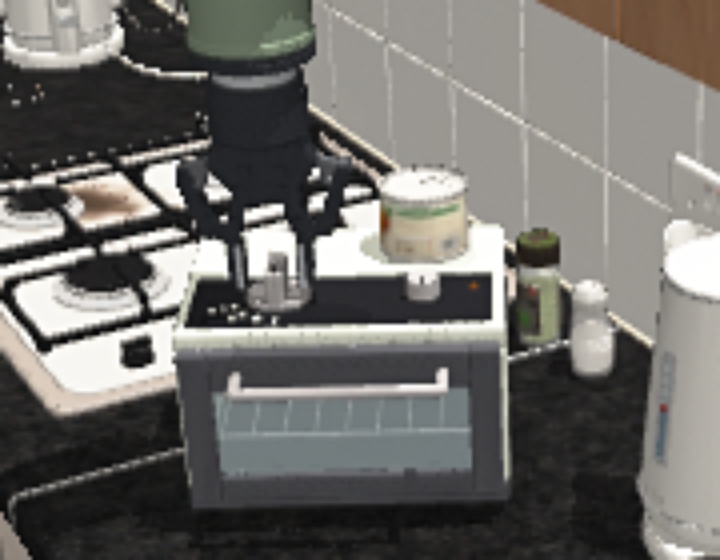

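Emit:
apply_moves(plan="2.6 0.2 0 0 0; 2.6 0.2 0 0 0; 2.6 0.2 0 0 0")

```text
time_s: 8.28
tool_pos: [0.5142, 0.2903, 0.2085]
orientation: [0.0, 0.86, 0.51, 0.0]
ft_force: [0.8, -0.3, -0.1]
finger_gap: 0.303
```

```bash
python3 - <<'E'
from h import *
st();mv([-.045,.0497,.206])
E
```

```text
8.275 q [-0.77  0.82  0.43  1.49 -0.4   0.91 -0.72] F [ 0.8 -0.3 -0.1] gap 0.3029493551782421
world tgt [0.5154 0.2905 0.206 ] shift cm [0.07 0.1  0.25] twist 0.1 tool in oven [-0.0457  0.0507  0.2085] z axis [ 0.  0. -1.]
```

Centred well enough. I'll close on the bar.

Emit:
apply_moves(plan="0.5 0.1 0.1 0.3 0; 0.5 0.1 0.1 0.3 0; 0.5 0.1 0.1 0.3 0; 0.5 0.1 0.1 0.3 0; 0.5 0.1 0.1 0.3 0", force=60)

```text
time_s: 8.9
tool_pos: [0.5168, 0.2897, 0.2069]
orientation: [0.001, 0.86, 0.51, 0.001]
ft_force: [-0.4, -7.0, 24.8]
finger_gap: 0.15
```

```bash
python3 - <<'E'
from h import *
st();mv([-.045,.0497,.206])
print(read_state()["torque"])
p=get_image("scene");cv2.imwrite("pics/s7.png",cv2.resize(p["pixels"][80:220,190:370],None,fx=4,fy=4))
E
```

```text
8.9 q [-0.77  0.83  0.43  1.49 -0.4   0.91 -0.72] F [-0.4 -7.  24.8] gap 0.15008263055336624
world tgt [0.5154 0.2905 0.206 ] shift cm [-0.   -0.16  0.09] twist 0.0 tool in oven [-0.045   0.0481  0.2069] z axis [ 0.003 -0.    -1.   ]
[-1.41642699  0.20752588 -0.09154703]
```

View pics/s7.png

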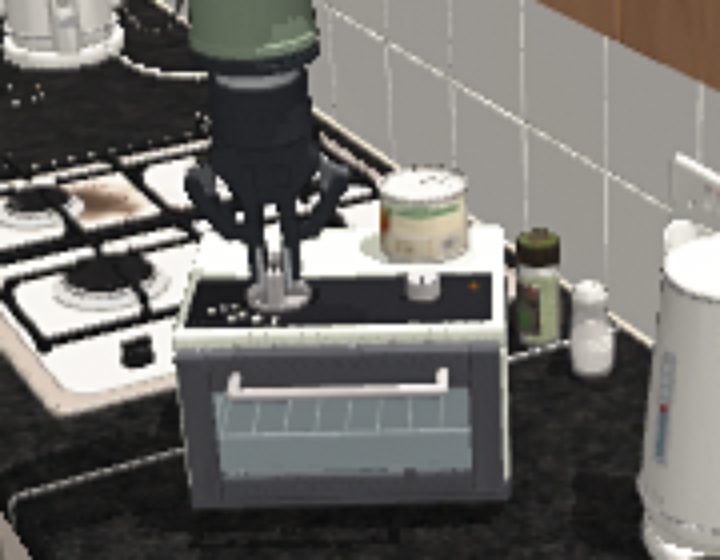

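Emit:
apply_moves(plan="0.5 -0.1 0.1 -0.2 0; 0.5 -0.1 0.1 -0.2 0; 0.5 -0.1 0.1 -0.2 0")

```text
time_s: 9.32
tool_pos: [0.5168, 0.2896, 0.2072]
orientation: [0.0, 0.86, 0.51, 0.001]
ft_force: [7.2, 3.6, -5.8]
finger_gap: 0.15
```

```bash
python3 - <<'E'
from h import *
st();mv([-.045,.0497,.206])
print(read_state()["torque"])
E
```

```text
9.325 q [-0.77  0.83  0.43  1.49 -0.4   0.91 -0.71] F [ 7.2  3.6 -5.8] gap 0.15029122883502355
world tgt [0.5154 0.2905 0.206 ] shift cm [ 0.02 -0.16  0.12] twist 0.1 tool in oven [-0.0452  0.0481  0.2072] z axis [ 0.002  0.001 -1.   ]
[ 0.70389442 -1.61417601 -0.10791169]
```

Emit:
apply_moves(plan="0.5 0 0 0 8; 0.5 0 0 0 16; 0.5 0 0 0 24; 0.5 0 0 0 24", force=70)

```text
time_s: 9.82
tool_pos: [0.5163, 0.29, 0.2072]
orientation: [-0.0, 0.948, 0.32, 0.001]
ft_force: [4.3, 4.2, -2.8]
finger_gap: 0.146
```

```bash
cat > g.py <<'E'
from h import *
s=read_state();st();mv([-.045,.0497,.206],0);print("torque",s["torque"])
q=s["orientation"];T=R.from_quat([q[1],q[2],q[3],q[0]]).as_matrix();print("tool-frame F",(T.T@s["ft_force"]).round(1))
E
python3 g.py
```

```text
9.825 q [-0.82  0.85  0.55  1.49 -0.51  0.94 -1.04] F [ 4.3  4.2 -2.8] gap 0.14572646670887
world tgt [0.5154 0.2905 0.206 ] shift cm [-0.04 -0.09  0.12] twist -24.0 tool in oven [-0.045   0.0487  0.2072] z axis [ 0.001  0.001 -1.   ]
torque [ 1.03117651 -1.03404607  0.04803945]
tool-frame F [ 6.  -0.8  2.9]
```

Emit:
apply_moves(plan="0.5 0 0 0 8; 0.5 0 0 0 16; 0.5 0 0 0 24; 0.5 0 0 0 32; 0.5 0 0 0 32")

```text
time_s: 10.45
tool_pos: [0.5161, 0.2907, 0.2072]
orientation: [-0.001, 0.999, 0.046, 0.001]
ft_force: [3.7, 7.8, -2.2]
finger_gap: 0.148
```

```bash
python3 g.py
```

```text
10.45 q [-0.88  0.89  0.71  1.49 -0.65  1.   -1.48] F [ 3.7  7.8 -2.2] gap 0.14755688939553666
world tgt [0.5154 0.2905 0.206 ] shift cm [-0.07  0.02  0.12] twist -56.0 tool in oven [-0.0444  0.0492  0.2072] z axis [ 0.001  0.002 -1.   ]
torque [ 1.85940936 -0.75233921  0.15526999]
tool-frame F [ 4.4 -7.4  2.2]
```

Emit:
apply_moves(plan="0.5 0 0 0 6; 0.5 0 0 0 12; 0.5 0 0 0 16.2; 0.5 0 0 0 16.2; 0.5 0 0 0 16.2")

```text
time_s: 11.08
tool_pos: [0.5161, 0.2911, 0.2072]
orientation: [-0.001, 0.996, -0.093, 0.0]
ft_force: [3.4, 11.1, -3.2]
finger_gap: 0.147
```

```bash
python3 g.py; python3 - <<'E'
from h import *
for n in("top","scene"):
    p=get_image(n)
    Q=toO(cloud(p));cv2.imwrite(f"pics/{n}8.png",cv2.resize(p["pixels"][80:240,170:350],None,fx=4,fy=4,interpolation=cv2.INTER_CUBIC))
    m=(abs(Q[...,0]+.045)<.045)&(abs(Q[...,1]-.05)<.045)&(Q[...,2]>.186)&(Q[...,2]<.208);print(n,m.sum(), cv2.minAreaRect((Q[m][:,:2]*1000).astype(np.float32)) if m.sum()>5 else "")
E
```

```text
11.075 q [-0.91  0.91  0.78  1.49 -0.71  1.03 -1.71] F [ 3.4 11.1 -3.2] gap 0.14723456662530623
world tgt [0.5154 0.2905 0.206 ] shift cm [-0.06  0.07  0.12] twist -72.0 tool in oven [-0.0441  0.0494  0.2072] z axis [ 0.001  0.003 -1.   ]
torque [ 2.40829908 -1.01722623  0.13697633]
tool-frame F [  1.3 -11.5   3.2]
top 22 ((-48.775550842285156, 48.525352478027344), (7.647996425628662, 49.848663330078125), 18.337064743041992)
scene 101 ((-51.56983947753906, 48.7163200378418), (29.480972290039062, 48.475555419921875), 6.7495527267456055)
```

View pics/scene8.png

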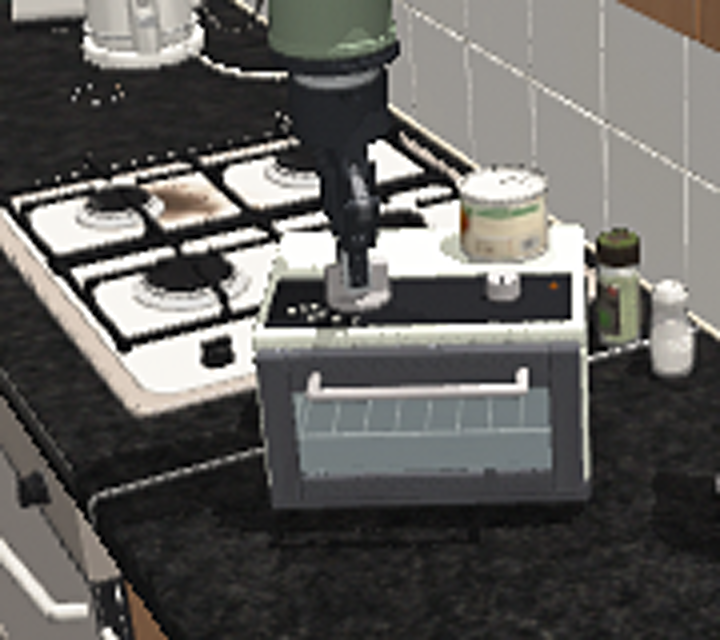

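View pics/top8.png

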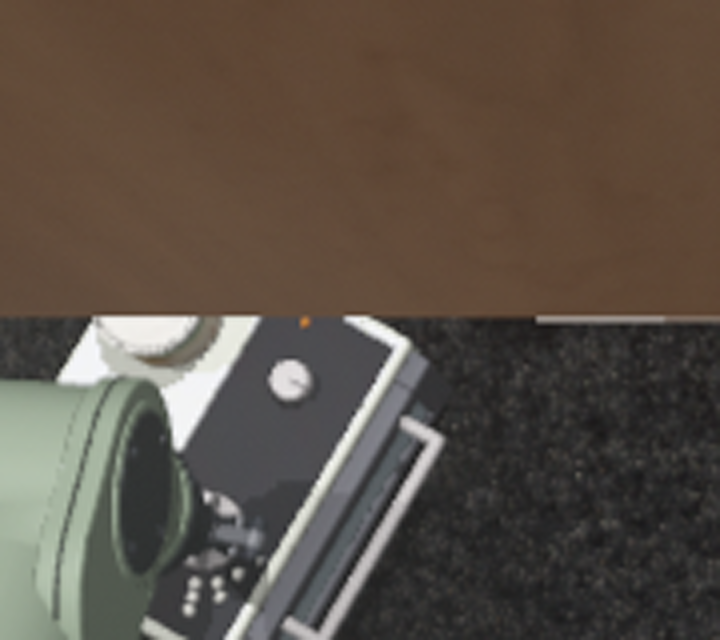

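Emit:
apply_moves(plan="0.5 0 0 0 0.3; 0.5 0 0 0 0.3; 0.5 0 0 0 0.3; 0.5 0 0 0 0.3")

```text
time_s: 11.68
tool_pos: [0.5161, 0.2912, 0.2072]
orientation: [-0.001, 0.995, -0.096, 0.0]
ft_force: [4.1, 10.0, -2.7]
finger_gap: 0.149
```

```bash
python3 g.py; python3 - <<'E'
from h import *
p=get_image("scene");Q=toO(cloud(p))
m=(Q[...,0]<-.112)&(Q[...,0]>-.3)&(abs(Q[...,1])<.12)&(Q[...,2]>.02)&(Q[...,2]<.165);print("door x",np.percentile(Q[m][:,0],[2,10,50,90]).round(4))
for n in("tin","jar","mug"): print(n,[(r["score"],w(p,r["at"]).round(3)) for r in look_for(p,n)[:1]])
print(job_done())
E
```

```text
11.675 q [-0.91  0.91  0.78  1.49 -0.71  1.03 -1.71] F [ 4.1 10.  -2.7] gap 0.14915179793890493
world tgt [0.5154 0.2905 0.206 ] shift cm [-0.06  0.08  0.12] twist -72.3 tool in oven [-0.0441  0.0494  0.2072] z axis [ 0.001  0.003 -1.   ]
torque [ 2.53825998 -0.97459549  0.12481891]
tool-frame F [  2.1 -10.6   2.8]
door x [-0.1485 -0.1426 -0.1151 -0.1125]
tin [(0.68, array([0.653, 0.301, 0.212]))]
jar [(0.82, array([ 0.642, -0.139,  0.065]))]
mug [(0.76, array([ 0.59 , -0.319,  0.068]))]
the job is handed in; nothing more can be done
None
```

The oven door is shut and the dial is at the three-dot mark, with the gripper still holding it. I handed the job in at about 12 s of the 56 s allowed.

- **Door:** I pushed it up by its free edge until it stopped moving under about 22 N. Afterwards the camera put the outer face at oven x ≈ -115 mm and the handle's outermost point at -148 mm. The fully shut values are -116 and -149 mm.
- **Dial:** I gripped the bar at 70 N and turned it clockwise. The tool's last reading was 72.3° (1.26 rad), and the last picture of the bar, taken just before the final 0.3° of turn, read about 71.7°.
- **Other things:** The jar and mug read within about 3 mm of their first positions. The tin and the small knob look unmoved in the pictures. I have no earlier scene-camera reading of the tin to compare with, and the knob's angle was not measured.
- **Checks that disagreed:**
  - **Door-angle estimate:** it read about 0.11 rad with the door shut, because my point filter cut off the inner side of the door. I relied on the handle and face positions instead.
  - **Dial force:** closing on the dial first gave about 25 N upward, probably the fingertips on the disc. Raising the tool 5 mm brought that below 6 N. About 11 N of sideways force remained at the end.

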